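# Turn the decorating carousel to bring the vanilla jar to the post

## Robot

A 7-joint arm with a two-finger parallel gripper is mounted at the origin on the work surface; the furniture and walls round the work are solid. World frame = base frame: x ahead of the robot, y to its left, z up, the work surface at z = 0. Lengths are in m, angles in rad, forces in N, time in s.
With the tool pointing down it reaches from about 0.4 to 0.85 m from the base axis. Payload 4.5 kg.
Tool frame: the origin (TCP) lies on the centre line of the jaws, within the pads' length; the fingertips stand manip.nose_length ahead of it and the grasp point (between the pads) is the TCP (manip.nose_length is the distance from the TCP to the fingertips, in m); z points along the fingers, y is the line along which they close (so a half turn about z gives the same grasp; the last joint's range is limited). The gripper opens to 88 mm and grips with 3 to 60 N. Pads are 18 mm wide; open, the fingers measure 123 mm over their backs; the gripper's body (75 mm by 187 mm) begins 45 mm behind the grasp point.
Start: joints at [-1.146, 0.689, -0.195, 1.565, 0.157, 0.902, -0.215], TCP at [0.238, 0.578, 0.258] pointing down, gripper open.
Joint ranges: [-3.01, 3.01], [-0.46, 2.08], [-1.47, 1.51], [0.13, 2.56], [-1, 4.14], [0.04, 2.09], [-2.66, 2.66]. Speed limits (rad/s): [2.57, 2.57, 3.14, 3.14, 3.14, 3.14, 3.14].

## Interface

Orientations are given as a unit quaternion [w, x, y, z].
In Python, from rig import manip gives the robot as it stands.
- The arm moves only by the shell command python3 nudge.py FILE [FORCE], which reads ROWS from the file FILE. ROWS is a JSON list of rows, 1 to 12 of them, each an object with the fields aperture (the finger opening in m), tx, ty, tz (the shift in shares of 100 cm (1.0 is 100 cm)), rz (a turn about the tool's z in a scale on which 1.0 is 180 degrees); a field left out counts as zero (the opening has to be given); each row shifts and turns the commanded pose from where the row before left it, along the tool's axes as they then stand; what a row does not reach is not made up. A row lasts 1/10 s, in which the tool goes at most 0.05 m and 0.15 rad, less where a joint would pass 70% of its speed; a pose out of reach is approached as far as the arm can. The fingers move at their own pace and stop on an object; FORCE is the grip in N (left out, the last holds). Time passes only in rows, so rows that do not move let the fingers close. It prints the time, the measured TCP pose, the force, the opening and the grip force at its end. Shift and turn numbers lie between -1 and 1, and a call with a number outside is refused. Input that does not fit is refused with a message, and nothing moves.
- manip.state(): the state, without advancing time (a new reading comes with each control period).
- manip.snapshot(name): name is "side" or "top" or "wrist"; returns the picture (384x512x3 uint8, red, green, blue); there is no depth.
- manip.camera_model(name): a dict with "K" (3x3 intrinsics, pixels), "dist_coeffs" ([k1, k2, p1, p2, k3] as OpenCV has them; the pictures are not rectified), "pose" (4x4, takes a point from camera to world coordinates). Camera axes: x right, y down, z forward; pixel columns grow to the right and rows downward; lengths in m; the calibration is good to about 2 mm. A picture is of the moment at which its call begins: read the wrist's pose just before it. camera_model takes no time and is no camera call; for the wrist camera it gives the pose at the moment of the call.
- manip.hand_in(): hands the job in; it is judged then, once.
The state is a dict: "time_s": time; "joints": joint angles; "qd": joint speeds; "joint_torque": joint torques, N m; "tool_pos": TCP position; "eef_rot": TCP orientation; "force": force on the tool from outside, world axes, zero at the start; "ft_torque": the same for the moment, N m; "grip_width": finger opening in m; "gripper_force": force on a finger pad.
Only numpy, scipy, OpenCV 4.12 (cv2) and the standard library are available. Lean on these libraries where they do the work, as an engineer would, in place of code of your own. Each camera call takes 0.05 s, during which the arm holds its last target. There are 200 camera calls.

## Task

Turn the decorating carousel by pushing its top spokes with a fingertip, gently, until the vanilla jar (the tallest thing on it, with a flat screw lid) stands squarely in front of the post of the carousel's foot, then leave it at rest there and take the hand away. Everything on the carousel stays upright in its seat: do not touch or lift the jar, the shaker or the nozzles, and leave the foil cups and the pastry brush where they are.

Things in the scene. Friction and masses are not known exactly. Their poses are not given: they have to be found in the camera images.
- stand: Fixed white foot of the carousel, a disc 210 mm across and 13 mm high; the origin is on the turning axis at the worktop, z up. A bar along its own -x carries the upright steel post (12 mm thick, ball on top, 80 mm high), 158 mm from the axis. The post's direction differs from start to start.
- serving_spot (a point): Point on the tray (22 mm above the worktop) straight in front of the post: on the line from axis to post, 95 mm from the axis. The vanilla jar's origin belongs here. It stays with the foot and does not turn.
- post_top (a point): Top of the post's ball, 80 mm above the worktop.
- spoke_wheel: The four push spokes on top of the carousel's column; turns with the tray. Origin on the turning axis at the centre height of the spokes, 200 mm above the worktop; z up. Level round steel bars, 12 mm thick, run along its own +x, +y, -x and -y, from the black hub (44 mm across, 33 mm high) out to black balls 22 mm across centred 116 mm from the axis. Push a bar sideways about 85 mm out.
- tray (a point): Centre of the turning tray, on the axis, on its top face 22 mm above the worktop; x along one spoke. The tray is 264 mm across and has four ring seats (49 mm inside, 55 mm outside, 26 mm high) 95 mm from the axis, midway between the spokes seen from above. The column up to the hub is 22 mm thick.
- carousel (a joint): Turning angle of tray and spokes in rad from where they stood at the start, positive counter-clockwise seen from above; free to turn almost two turns either way. It turns under a steady drag: about 2 N at 85 mm from the axis when turned slowly, 4 N at 1 rad/s; it stops at once and stays where it is left.
- sugar_shaker: Sugar shaker: clear cylinder with a domed, pierced cap, 44 mm across, 90 mm high; origin at the centre of its underside, z up. Loose, in one of the four seats (which one varies).
- vanilla_jar: Jar with a flat dark screw lid, 44 mm across, 105 mm high; origin at the centre of its underside, z up. It has about 2 mm play all round in its seat. Loose, in one of the four seats (which one varies).
- plain_nozzle: Plain metal piping nozzle, a cone 27 mm across and 46 mm high with a round mouth; origin at the centre of its underside, z up. Loose, in one of the four seats (which one varies).
- star_nozzle: Metal piping nozzle with a toothed mouth, a cone 25 mm across and 42 mm high; origin at the centre of its underside, z up. Loose, in one of the four seats (which one varies).
- cup_stack: Bystander: stack of foil baking cups, 86 mm across, 94 mm high, loose; origin at the centre of its underside.
- brush: Bystander: pastry brush lying flat, 49 x 245 x 19 mm, loose; origin at the centre of its underside.
- empty_cup: Bystander: single foil baking cup, 85 mm across, 48 mm high, loose; origin at the centre of its underside.

How it is judged:
On the way:
1. a finger pushes on the spokes (contact force between the fingers and spoke_wheel above 0.3 N), for 0.02 s.
At the end, for the whole second after the job is handed in: The vanilla jar's origin is within 15 mm (horizontally) of the serving spot in front of the post; the carousel is at rest; shaker, jar and both nozzles stand upright (within 0.2 rad) in their seats (horizontal distance between vanilla_jar and serving_spot below 0.015 m and velocity of joint carousel between -0.03 and 0.03 rad/s and linear speed of vanilla_jar below 0.02 m/s and angle between each of sugar_shaker, vanilla_jar, plain_nozzle, star_nozzle's own z axis and vertical below 0.2 rad and z of sugar_shaker in the frame of spoke_wheel between -0.185 and -0.17 m and z of vanilla_jar in the frame of spoke_wheel between -0.185 and -0.17 m and z of plain_nozzle in the frame of spoke_wheel between -0.185 and -0.17 m and z of star_nozzle in the frame of spoke_wheel between -0.185 and -0.17 m); the robot touches nothing.
It fails at once if the hand or arm touches the shaker, the jar or a nozzle (contact force between any of the fingers, the arm and sugar_shaker above 0.3 N or contact force between any of the fingers, the arm and vanilla_jar above 0.3 N or contact force between any of the fingers, the arm and plain_nozzle above 0.3 N or contact force between any of the fingers, the arm and star_nozzle above 0.3 N).
It fails at once if the shaker, the jar or a nozzle is lifted or tips over (z of any of sugar_shaker, vanilla_jar, plain_nozzle, star_nozzle in the frame of spoke_wheel above -0.155 m or angle between any of sugar_shaker, vanilla_jar, plain_nozzle, star_nozzle's own z axis and vertical above 0.5 rad).
It fails at once if a foil cup, the stack of cups or the pastry brush is moved more than 20 mm (distance of any of cup_stack, brush, empty_cup from where it was at the start of the episode above 0.02 m).
It fails at once if the spokes are gripped or struck or pushed harder than 40 N (contact force between the fingers and spoke_wheel above 40 N).
It also fails if it takes over 48 s, if anything falls off the work surface, if the arm or the gripper's body presses on something with over 40 N, if the wrist force passes 120 N, or if a joint passes its speed limit or range.

## Working session

There is one attempt and no reset: what is moved stays moved. The work goes in short steps, Python scripts to look and compute and a shell command to move; the robot and the scene stay as the last step left them, time stands still between calls to the robot, and variables do not carry over. Pictures are saved under pics/ and viewed, at most 10 in all, crops included, and the job is handed in when it is done.

```bash
mkdir -p pics; python3 - <<'E'
from rig import manip
import cv2, numpy as np
for n in ("top","side"):
    im=manip.snapshot(n); cv2.imwrite(f"pics/{n}0.png",im[:,:,::-1])
    c=manip.camera_model(n); print(n,np.round(c["K"],1).tolist(),c["dist_coeffs"],np.round(c["pose"],3).tolist())
s=manip.state();print(s["time_s"],s["tool_pos"],s["eef_rot"],s["grip_width"],manip.nose_length)
E
```

```text
top [[424.6, 0.0, 250.5], [0.0, 424.6, 194.2], [0.0, 0.0, 1.0]] [0.01240041 0.         0.         0.         0.        ] [[0.006, -0.987, 0.162, 0.367], [-1.0, -0.007, -0.007, 0.009], [0.008, -0.162, -0.987, 1.403], [0.0, 0.0, 0.0, 1.0]]
side [[382.2, 0.0, 262.0], [0.0, 382.2, 194.0], [0.0, 0.0, 1.0]] [0.03325276 0.         0.         0.         0.        ] [[0.997, 0.038, -0.068, 0.633], [0.077, -0.438, 0.896, -1.007], [0.004, -0.898, -0.44, 0.638], [0.0, 0.0, 0.0, 1.0]]
0.1 [0.23790793 0.57737774 0.25698949] [-9.86292805e-05  1.94114190e-01  9.80978592e-01 -8.20340214e-04] 0.08815544242812678 0.019
```

View pics/top0.png

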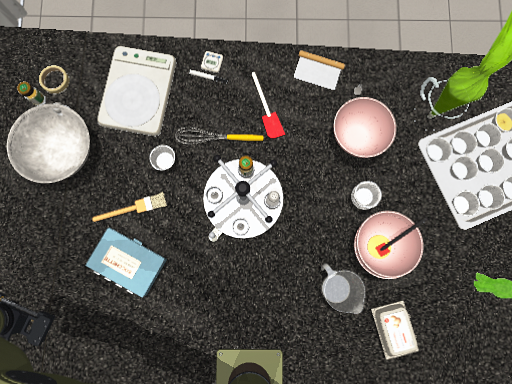

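View pics/side0.png

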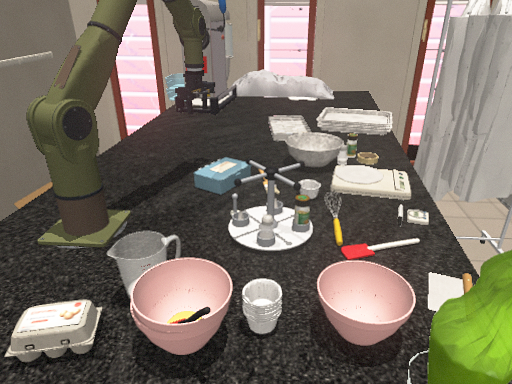

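Carousel is near pixel (243,198) in the top view. The jar is probably at (245,163) and the post near (213,237). I'll enlarge both views.

```bash
python3 - <<'E'
import cv2
im=cv2.imread("pics/top0.png")[145:250,190:300]; a=cv2.resize(im,None,fx=5.5,fy=5.5,interpolation=cv2.INTER_CUBIC); cv2.imwrite("pics/top0c.png",a)
im=cv2.imread("pics/side0.png")[150:255,220:325]; a=cv2.resize(im,None,fx=5.5,fy=5.5,interpolation=cv2.INTER_CUBIC); cv2.imwrite("pics/side0c.png",a)
E
```

```text
(no output)
```

View pics/top0c.png

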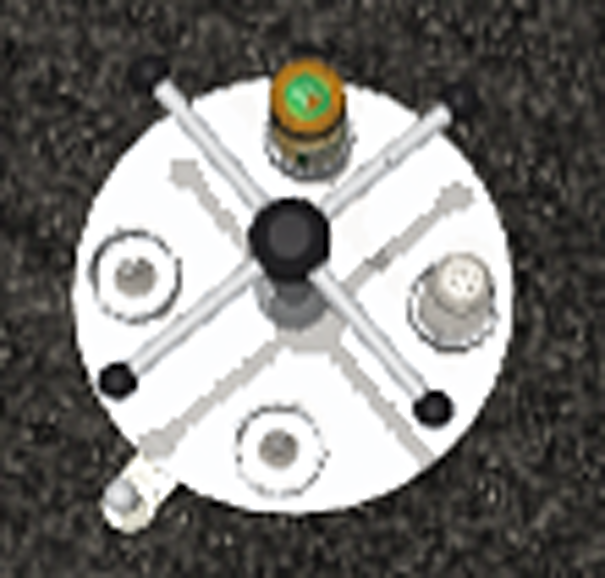

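View pics/side0c.png

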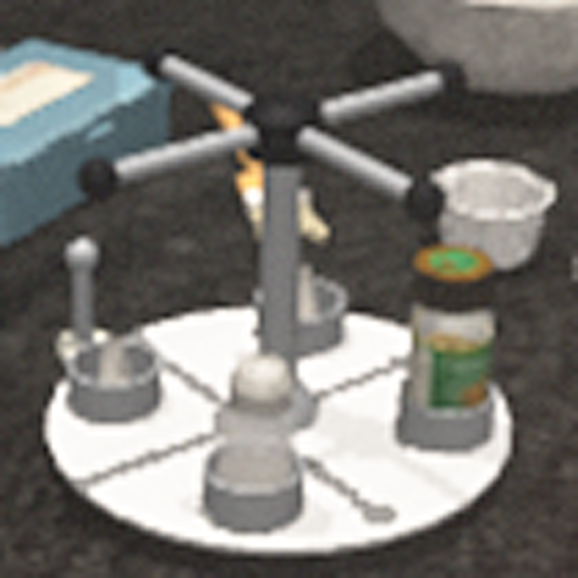

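Top crop: spoke balls (149,70), (459,98), (433,408) and (117,381); hub (289,238); jar lid (308,95); shaker (462,280); post ball (122,495). Nozzles at (135,275) and (280,448). The side crop agrees, with the post ball at (80,250).

```bash
cat > h.py <<'E'
import cv2, numpy as np
def ray(c,uv,z):
    K=np.array(c["K"]);P=np.array(c["pose"])
    n=cv2.undistortPoints(np.array([[uv]],float),K,np.array(c["dist_coeffs"]))[0,0]
    d=P[:3,:3]@[n[0],n[1],1]; return P[:3,3]+d*(z-P[2,3])/d[2]
E
python3 - <<'E'
from rig import manip; from h import *
c=manip.camera_model("top")
f=lambda u,v,z:ray(c,((u+.5)/5.5-.5+190,(v+.5)/5.5-.5+145),z)[:2]
B=np.array([f(*p,.2) for p in [(149,70),(459,98),(433,408),(117,381)]]); ax=B.mean(0)
tr=f(293,294,.022)
print("axis",ax,"tray c",tr,"hub",f(289,238,.216))
D=lambda p:(np.hypot(*(p-ax)).round(4),np.degrees(np.arctan2(*(p-ax)[::-1])).round(1))
for p in B: print("ball",p,D(p))
for n,p in dict(jar=f(308,95,.127),post=f(122,493,.074),sh=f(462,280,.11),nz=f(135,275,.068),nz2=f(280,448,.066)).items(): print(n,p,D(p))
c=manip.camera_model("side")
f=lambda u,v,z:ray(c,((u+.5)/5.5-.5+220,(v+.5)/5.5-.5+150),z)[:2]
for n,p in dict(post=f(81,251,.074),jar=f(455,263,.127),hub=f(283,103,.216),b1=f(98,178,.2),b2=f(425,198,.2)).items(): print("side",n,p,D(p))
cw=manip.camera_model("wrist"); T=np.array(cw["pose"]);s=manip.state()
print(np.array(cw["K"]).round(0).tolist(),(T[:3,3]-s["tool_pos"]).round(3),T[:3,2].round(2))
from scipy.spatial.transform import Rotation as R
q=s["eef_rot"];print(R.from_quat([*q[1:],q[0]]).as_matrix().round(3))
E
```

```text
axis [0.58339414 0.02503239] tray c [0.58107521 0.0250018 ] hub [0.58028053 0.02513273]
ball [0.67287862 0.10021236] (np.float64(0.1169), np.float64(40.0))
ball [ 0.65897533 -0.06380702] (np.float64(0.1166), np.float64(-49.6))
ball [ 0.49439961 -0.04992352] (np.float64(0.1164), np.float64(-139.9))
ball [0.507323   0.11364772] (np.float64(0.1168), np.float64(130.6))
jar [0.67773708 0.01640828] (np.float64(0.0947), np.float64(-5.2))
post [0.45812031 0.12038001] (np.float64(0.1574), np.float64(142.7))
sh [ 0.57608024 -0.0706955 ] (np.float64(0.096), np.float64(-94.4))
nz [0.58442628 0.11598616] (np.float64(0.091), np.float64(89.3))
nz2 [0.4849563  0.03115712] (np.float64(0.0986), np.float64(176.4))
side post [0.45579177 0.12362839] (np.float64(0.1613), np.float64(142.3))
side jar [0.6768136  0.02015253] (np.float64(0.0935), np.float64(-3.0))
side hub [0.58179623 0.02324183] (np.float64(0.0024), np.float64(-131.7))
side b1 [ 0.49221711 -0.04576239] (np.float64(0.1154), np.float64(-142.2))
side b2 [ 0.65701586 -0.05560949] (np.float64(0.1092), np.float64(-47.6))
[[325.0, 0.0, 251.0], [0.0, 325.0, 194.0], [0.0, 0.0, 1.0]] [-0.062  0.026  0.127] [ 0.24 -0.1  -0.97]
[[-0.925  0.381 -0.001]
 [ 0.381  0.925 -0.002]
 [-0.    -0.002 -1.   ]]
```

The four spokes stand at 40° + k·90° and 116 mm out, as they should be. The jar is at about -5° and 95 mm, the post at about 142.6° and 158 mm. I need about +147°. I'll close the fingers and move to behind the spoke at -50°, staying above it.

Units first: turns go in shares of 180 degrees. So 0.146 rad / 3.1416 = 0.0465.

```bash
echo '[{"aperture":0, "tx":-0.033, "ty":-0.0246}, {"aperture":0, "tx":-0.033, "ty":-0.0246}, {"aperture":0, "tx":-0.033, "ty":-0.0246}, {"aperture":0, "tx":-0.033, "ty":-0.0246}, {"aperture":0, "tx":-0.033, "ty":-0.0246}, {"aperture":0, "tx":-0.033, "ty":-0.0246}, {"aperture":0, "tx":-0.033, "ty":-0.0246}, {"aperture":0, "tx":-0.033, "ty":-0.0246}, {"aperture":0, "tx":-0.033, "ty":-0.0246}]' > next.json && python3 nudge.py next.json 10
echo '[{"aperture":0, "tx":-0.033, "ty":-0.0246}, {"aperture":0, "tx":-0.033, "ty":-0.0246}, {"aperture":0, "tx":-0.033, "ty":-0.0246}, {"aperture":0, "tx":-0.033, "ty":-0.0246}, {"aperture":0, "tx":-0.033, "ty":-0.0246}, {"aperture":0, "tx":-0.033, "ty":-0.0246}, {"aperture":0, "tx":-0.033, "ty":-0.0246}, {"aperture":0, "tx":-0.033, "ty":-0.0246}, {"aperture":0, "tx":-0.033, "ty":-0.0246}]' > next.json && python3 nudge.py next.json
echo '[{"aperture":0, "rz":0.0465}, {"aperture":0, "rz":0.0465}, {"aperture":0, "rz":0.0465}, {"aperture":0, "rz":0.0465}, {"aperture":0, "rz":0.0465}, {"aperture":0, "rz":0.0465}, {"aperture":0, "rz":0.0465}]' > next.json && python3 nudge.py next.json
echo '[{"aperture":0, "rz":0.0465}, {"aperture":0, "rz":0.0465}, {"aperture":0, "rz":0.0465}, {"aperture":0, "rz":0.0465}, {"aperture":0, "rz":0.0465}, {"aperture":0, "rz":0.0465}, {"aperture":0, "rz":0.0465}, {"aperture":0}, {"aperture":0}]' > next.json && python3 nudge.py next.json
cat > st.py <<'E'
from rig import manip; from h import *
from scipy.spatial.transform import Rotation as R
A=np.array([.5825,.025])
s=manip.state();q=s["eef_rot"];M=R.from_quat([*q[1:],q[0]]).as_matrix()
d=np.array(s["tool_pos"][:2])-A
print(s["time_s"],"yaw",np.degrees(np.arctan2(M[1,0],M[0,0])),"pos",s["tool_pos"],"axis in tool",-(M.T@[*d,0]),"ang",np.degrees(np.arctan2(d[1],d[0])),"q",np.round(s["joints"],2),s["force"])
E
python3 st.py
```

```text
time_s: 1.0
tool_pos: [0.4289, 0.2584, 0.2575]
eef_rot: [-0.0, 0.194, 0.981, -0.0]
force: [0.1, -1.0, -0.6]
grip_width: 0.0187
gripper_force: 0.0
time_s: 1.9
tool_pos: [0.619, -0.0594, 0.2573]
eef_rot: [-0.0, 0.194, 0.981, 0.0]
force: [0.7, 0.5, -0.2]
grip_width: 0.0006
gripper_force: 0.0
time_s: 2.6
tool_pos: [0.6183, -0.0577, 0.2572]
eef_rot: [-0.0, 0.651, 0.759, -0.0]
force: [0.4, -0.6, 0.0]
grip_width: 0.0007
gripper_force: 0.0
time_s: 3.5
tool_pos: [0.6184, -0.0576, 0.2574]
eef_rot: [-0.0, 0.938, 0.348, -0.0]
force: [0.2, -1.1, -0.2]
grip_width: 0.0005
gripper_force: 0.0
3.5 yaw 40.70807953558331 pos [ 0.61839761 -0.05757651  0.25735093] axis in tool [ 2.66449244e-02 -8.60091005e-02  2.59481485e-05] ang -66.50448186199831 q [-0.16  0.7   0.32  1.59 -0.27  0.89 -0.6 ] [ 0.18654937 -1.05061984 -0.16888021]
```

To row units: -0.05 rad / 3.1416 = -0.0159.

```bash
echo '[{"aperture":0, "tz":0.02}, {"aperture":0, "tz":0.02}, {"aperture":0, "tz":0.017}, {"aperture":0}, {"aperture":0, "tx":0.004}, {"aperture":0, "tx":0.003}, {"aperture":0, "tx":0.002}, {"aperture":0, "tx":0.002}, {"aperture":0, "tx":0.002}]' > next.json && python3 nudge.py next.json
echo '[{"aperture":0, "tx":0.0043, "ty":0.0007, "rz":-0.0159}, {"aperture":0, "tx":0.0043, "ty":0.0007, "rz":-0.0159}, {"aperture":0, "tx":0.0043, "ty":0.0007, "rz":-0.0159}, {"aperture":0, "tx":0.0043, "ty":0.0007, "rz":-0.0159}, {"aperture":0, "tx":0.0043, "ty":0.0007, "rz":-0.0159}, {"aperture":0, "tx":0.0043, "ty":0.0007, "rz":-0.0159}]' > next.json && python3 nudge.py next.json
python3 st.py
```

```text
time_s: 4.4
tool_pos: [0.6286, -0.0501, 0.2014]
eef_rot: [0.001, 0.938, 0.346, 0.0]
force: [-1.9, -2.9, 2.6]
grip_width: 0.0008
gripper_force: 1.5
time_s: 5.0
tool_pos: [0.6483, -0.0336, 0.2009]
eef_rot: [0.0, 0.876, 0.483, -0.001]
force: [-2.4, -2.3, 2.1]
grip_width: 0.0001
gripper_force: 1.6
5.0 yaw 57.77898506770284 pos [ 0.64828967 -0.03355305  0.20092697] axis in tool [ 1.44575613e-02 -8.68776120e-02  2.29199227e-05] ang -41.669200985785395 q [-0.13  0.8   0.22  1.55 -0.21  0.81 -0.4 ] [-2.44433839 -2.28663805  2.11202842]
```

To row units: -0.05 rad / 3.1416 = -0.0159.

```bash

echo '[{"aperture":0, "tx":0.0043, "ty":0.0007, "rz":-0.0159}, {"aperture":0, "tx":0.0043, "ty":0.0007, "rz":-0.0159}, {"aperture":0, "tx":0.0043, "ty":0.0007, "rz":-0.0159}, {"aperture":0, "tx":0.0043, "ty":0.0007, "rz":-0.0159}, {"aperture":0, "tx":0.0043, "ty":0.0007, "rz":-0.0159}, {"aperture":0, "tx":0.0043, "ty":0.0007, "rz":-0.0159}, {"aperture":0, "tx":0.0043, "ty":0.0007, "rz":-0.0159}, {"aperture":0, "tx":0.0043, "ty":0.0007, "rz":-0.0159}, {"aperture":0, "tx":0.0043, "ty":0.0007, "rz":-0.0159}, {"aperture":0, "tx":0.0043, "ty":0.0007, "rz":-0.0159}, {"aperture":0, "tx":0.0043, "ty":0.0007, "rz":-0.0159}, {"aperture":0, "tx":0.0043, "ty":0.0007, "rz":-0.0159}]' > next.json && python3 nudge.py next.json
python3 st.py
echo '[{"aperture":0, "tx":0.0043, "ty":0.0007, "rz":-0.0159}, {"aperture":0, "tx":0.0043, "ty":0.0007, "rz":-0.0159}, {"aperture":0, "tx":0.0043, "ty":0.0007, "rz":-0.0159}, {"aperture":0, "tx":0.0043, "ty":0.0007, "rz":-0.0159}, {"aperture":0, "tx":0.0043, "ty":0.0007, "rz":-0.0159}, {"aperture":0, "tx":0.0043, "ty":0.0007, "rz":-0.0159}, {"aperture":0, "tx":0.0043, "ty":0.0007, "rz":-0.0159}, {"aperture":0, "tx":0.0043, "ty":0.0007, "rz":-0.0159}, {"aperture":0, "tx":0.0043, "ty":0.0007, "rz":-0.0159}, {"aperture":0, "tx":0.0043, "ty":0.0007, "rz":-0.0159}, {"aperture":0, "tx":0.0043, "ty":0.0007, "rz":-0.0159}, {"aperture":0, "tx":0.0043, "ty":0.0007, "rz":-0.0159}]' > next.json && python3 nudge.py next.json
python3 st.py
```

```text
time_s: 6.2
tool_pos: [0.6699, 0.0124, 0.2006]
eef_rot: [-0.0, 0.694, 0.72, -0.001]
force: [-2.3, -2.4, 2.0]
grip_width: 0.0007
gripper_force: 1.5
6.2 yaw 92.1372092137459 pos [0.66987327 0.01242347 0.2006206 ] axis in tool [ 0.01582614 -0.08684339  0.00013187] ang -8.190907370758143 q [-0.12  0.81  0.06  1.48 -0.05  0.85 -0.01] [-2.32212626 -2.37550842  2.00118114]
time_s: 7.4
tool_pos: [0.6624, 0.0631, 0.2006]
eef_rot: [0.0, 0.45, 0.893, -0.001]
force: [0.0, -2.7, -0.3]
grip_width: 0.0007
gripper_force: 1.2
7.4 yaw 126.49424733089056 pos [0.66236347 0.06309679 0.20062671] axis in tool [ 1.68715093e-02 -8.68613029e-02  7.51550802e-05] ang 25.50226016368709 q [-0.11  0.81 -0.11  1.49  0.1   0.85  0.38] [ 0.04305387 -2.70496432 -0.25062708]
```

To row units: -0.05 rad / 3.1416 = -0.0159.

```bash

echo '[{"aperture":0, "tx":0.0043, "ty":0.0007, "rz":-0.0159}, {"aperture":0, "tx":0.0043, "ty":0.0007, "rz":-0.0159}, {"aperture":0, "tx":0.0043, "ty":0.0007, "rz":-0.0159}, {"aperture":0, "tx":0.0043, "ty":0.0007, "rz":-0.0159}, {"aperture":0, "tx":0.0043, "ty":0.0007, "rz":-0.0159}, {"aperture":0, "tx":0.0043, "ty":0.0007, "rz":-0.0159}, {"aperture":0, "tx":0.0043, "ty":0.0007, "rz":-0.0159}, {"aperture":0, "tx":0.0043, "ty":0.0007, "rz":-0.0159}, {"aperture":0, "tx":0.0043, "ty":0.0007, "rz":-0.0159}, {"aperture":0, "tx":0.0043, "ty":0.0007, "rz":-0.0159}, {"aperture":0, "tx":0.0043, "ty":0.0007, "rz":-0.0159}, {"aperture":0, "tx":0.0043, "ty":0.0007, "rz":-0.0159}]' > next.json && python3 nudge.py next.json
echo '[{"aperture":0, "tx":0.0043, "ty":0.0007, "rz":-0.0159}, {"aperture":0, "tx":0.0043, "ty":0.0007, "rz":-0.0159}, {"aperture":0, "tx":0.0043, "ty":0.0007, "rz":-0.0159}, {"aperture":0, "tx":0.0043, "ty":0.0007, "rz":-0.0159}, {"aperture":0, "tx":0.0043, "ty":0.0007, "rz":-0.0159}, {"aperture":0}, {"aperture":0}]' > next.json && python3 nudge.py next.json
python3 st.py
python3 - <<'E'
from rig import manip; import cv2
a=manip.snapshot("top")[:,:,::-1];b=manip.snapshot("side")[:,:,::-1]
cv2.imwrite("pics/top1.png",a);cv2.imwrite("pics/side1.png",b)
r=lambda i:cv2.resize(i,(578,578),interpolation=cv2.INTER_CUBIC)
cv2.imwrite("pics/top1c.png",r(a[145:250,190:295]));cv2.imwrite("pics/side1c.png",r(b[150:255,220:325]))
E
```

```text
time_s: 8.6
tool_pos: [0.6277, 0.1013, 0.2007]
eef_rot: [0.001, 0.166, 0.986, 0.0]
force: [2.4, -1.0, -2.5]
grip_width: 0.0008
gripper_force: 1.2
time_s: 9.3
tool_pos: [0.6069, 0.1101, 0.2009]
eef_rot: [0.0, 0.043, 0.999, 0.0]
force: [-0.2, -0.0, -0.2]
grip_width: 0.0006
gripper_force: 0.0
9.3 yaw 175.0793545941175 pos [0.6068813  0.11010239 0.20086073] axis in tool [ 1.69917086e-02 -8.68800476e-02 -5.80755967e-05] ang 74.01332211412767 q [-0.07  0.76 -0.34  1.64  0.33  0.8   0.94] [-0.22670963 -0.04359034 -0.23197815]
```

View pics/top1c.png

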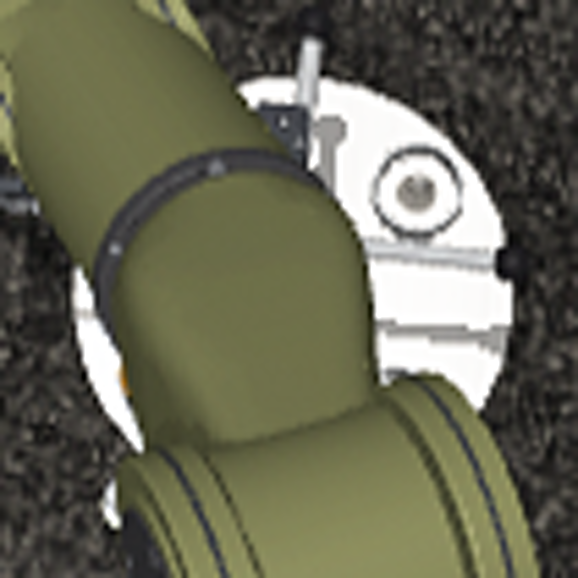

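View pics/side1c.png

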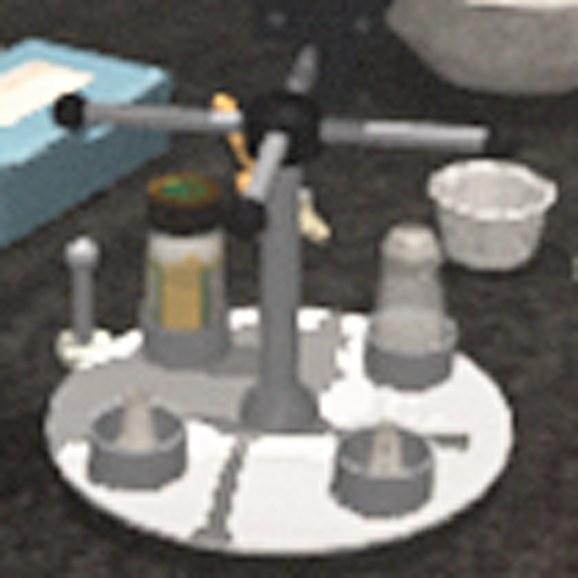

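Top crop: the spoke balls show at (313,18) and (510,264), and the arm hides the rest. Side crop: jar lid at (185,188), spoke balls at (70,110), (245,215) and (500,138), and everything is upright.

```bash
python3 - <<'E'
from rig import manip; from h import *
def D(n,c,o,u,v,z,ax):
    p=ray(c,((u+.5)/5.505-.5+o[0],(v+.5)/5.505-.5+o[1]),z)[:2]-ax
    print(n,np.hypot(*p).round(4),np.degrees(np.arctan2(*p[::-1])).round(1))
c=manip.camera_model("top");A=np.array([.5832,.025])
D("ball",c,(190,145),313,18,.2,A);D("ball",c,(190,145),510,264,.2,A)
c=manip.camera_model("side");A=np.array([.5815,.0245])
for u,v,z in [(185,188,.127),(70,110,.2),(245,215,.2),(500,138,.2),(81,251,.074),(410,236,.108)]: D("side",c,(220,150),u,v,z,A)
E
```

```text
ball 0.1193 -5.4
ball 0.1157 -96.4
side 0.1008 126.8
side 0.118 171.3
side 0.108 -96.5
side 0.1151 -0.4
side 0.1604 141.7
side 0.0979 43.2
```

Spokes are at about -6°, so the jar is at about 129° and the post at about 142.5°. That leaves roughly 13.5°, or 0.235 rad.

To row units: -0.05 rad / 3.1416 = -0.0159.

```bash

echo '[{"aperture":0, "tx":0.0043, "ty":0.0007, "rz":-0.0159}, {"aperture":0, "tx":0.0043, "ty":0.0007, "rz":-0.0159}, {"aperture":0, "tx":0.0043, "ty":0.0007, "rz":-0.0159}, {"aperture":0, "tx":0.0043, "ty":0.0007, "rz":-0.0159}, {"aperture":0, "tx":0.003, "ty":0.0005, "rz":-0.0111}, {"aperture":0}, {"aperture":0}]' > next.json && python3 nudge.py next.json
python3 st.py
echo '[{"aperture":0, "tx":-0.008}, {"aperture":0, "tx":-0.008}, {"aperture":0}, {"aperture":0, "tz":-0.04}, {"aperture":0, "tz":-0.05}, {"aperture":0, "tz":-0.05}, {"aperture":0, "ty":0.04}, {"aperture":0, "ty":0.045}, {"aperture":0, "ty":0.045}, {"aperture":0, "ty":0.045}]' > next.json && python3 nudge.py next.json
python3 st.py
```

```text
time_s: 10.1
tool_pos: [0.5865, 0.1126, 0.2008]
eef_rot: [-0.0, -0.075, 0.997, -0.0]
force: [0.3, -0.3, 0.4]
grip_width: 0.0007
gripper_force: 0.2
10.1 yaw -171.4494306153159 pos [0.58651409 0.11256159 0.20076108] axis in tool [ 1.69883306e-02 -8.59915186e-02  9.72667534e-06] ang 87.3752226273652 q [-0.04  0.74 -0.4   1.7   0.39  0.78  1.09] [ 0.34856564 -0.30584434  0.41916531]
time_s: 11.1
tool_pos: [0.5758, 0.2893, 0.3408]
eef_rot: [-0.0, -0.075, 0.997, -0.0]
force: [1.1, 0.1, -0.2]
grip_width: 0.0005
gripper_force: 0.0
11.1 yaw -171.43925108608406 pos [0.57579148 0.28934341 0.3408162 ] axis in tool [ 3.27158376e-02 -2.62396861e-01  7.13429262e-05] ang 91.45374370136038 q [-0.3   0.66 -0.45  1.38  0.3   1.16  0.93] [ 1.13193291  0.06324339 -0.19372011]
```

```bash

echo '[{"aperture":0, "ty":0.045}, {"aperture":0, "ty":0.045}, {"aperture":0, "ty":0.045}, {"aperture":0, "ty":0.045}, {"aperture":0}, {"aperture":0}]' > next.json && python3 nudge.py next.json
python3 - <<'E'
from rig import manip; import cv2
a=manip.snapshot("top")[:,:,::-1];b=manip.snapshot("side")[:,:,::-1]
cv2.imwrite("pics/side2.png",b)
r=lambda i:cv2.resize(i,(578,578),interpolation=cv2.INTER_CUBIC)
cv2.imwrite("pics/top2c.png",r(a[145:250,190:295]))
E
```

```text
time_s: 11.7
tool_pos: [0.5482, 0.4672, 0.3399]
eef_rot: [-0.001, -0.076, 0.997, -0.0]
force: [1.3, -0.5, -0.5]
grip_width: 0.0002
gripper_force: 0.0
```

View pics/top2c.png

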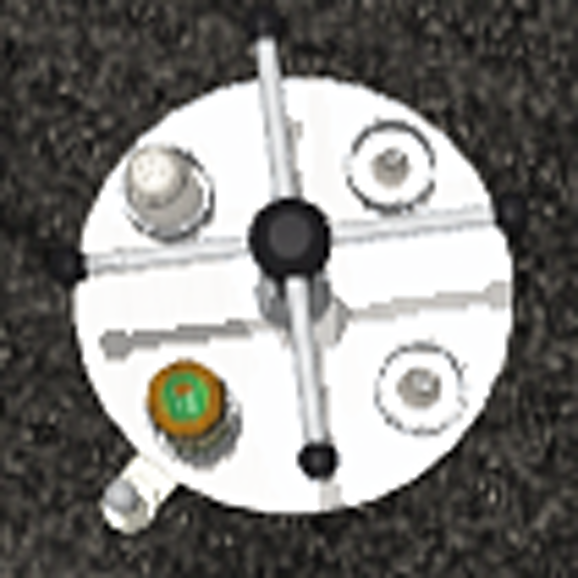

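View pics/side2.png

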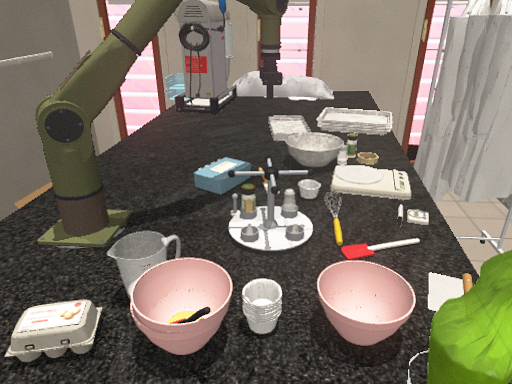

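Top crop: spoke balls at (264,22), (511,211), (317,460) and (67,262); jar lid at (185,396); post ball at (122,495). Everything is upright and the arm is clear.

```bash
python3 - <<'E'
from rig import manip; from h import *
c=manip.camera_model("top")
f=lambda u,v,z:ray(c,((u+.5)/5.505-.5+190,(v+.5)/5.505-.5+145),z)[:2]
B=[f(*p,.2) for p in [(264,22),(511,211),(317,460),(67,262)]];A=np.mean(B,0)
for p in B+[f(185,396,.127),f(122,493,.074)]:
    d=p-A;print(np.hypot(*d).round(4),np.degrees(np.arctan2(*d[::-1])).round(1))
E
```

```text
0.1167 7.3
0.1167 -82.8
0.1174 -172.6
0.1169 96.9
0.0952 142.8
0.1576 142.7
```

The jar is at 142.8° and 95 mm, and the post is at 142.7°, so they line up. Handing in.

```bash
python3 -c "
from rig import manip
print(manip.hand_in())"
```

```text
the job is handed in; nothing more can be done
None
```

The vanilla jar now stands in front of the post: the last top-camera picture puts it at 142.8° and 95 mm from the axis, with the post at 142.7°. Everything on the carousel is upright in its seat, the hand is clear, and the job is handed in; no verdict came back.

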